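# Stop the dough sheeter and part its rollers through the guard window

## Task

The dough sheeter on the worktop has to be cleared: press its red stop button down until it stays in, and only then reach with the fingertips through the yellow-edged window in the finger guard and press the blue release lever all the way down, so that the rollers part and stay parted. Do not touch the guard or the edge of its window on the way in or out, and do not press the green start button. Nothing is to be picked up: do not shift or lift the machine, nor the tumbler, bowl and salt shaker beside it.

Things in the scene. Friction and masses are not known exactly. Their poses are not given: they have to be found in the camera images.
- sheeter: Electric dough sheeter, white and steel, 6 kg, freestanding; 320 mm wide (y), 200 deep (x). Origin: centre of its underside; x to its rear (away from the robot), y to its left. Left 75 mm: motor housing, flat top 170 mm up, with the buttons; middle: two rollers along y under guard bars; right: lever bay with the guard window, whose right end wall does not rise above the guard.
- guard: Steel finger guard, 190 x 220 mm: bars over the rollers, sheet 3 mm thick with a yellow-edged window over the lever bay. It rises to the rear by 0.21 rad. Must not be touched. Origin in its mid-plane over the machine's centre, 150 mm above the machine's underside; z normal to the guard, y to the machine's left.
- guard_window (a point): Centre of the guard window, at the upper face of its yellow edging (5 mm thick, 4 mm wide, 1 mm proud of the sheet). The opening is 64 mm along x (up the slope) by 68 mm along y; axes as the guard's (z out of the window, 0.21 rad off vertical).
- lever_pad (a point): Top centre of the blue pad (26 x 34 x 9 mm) of the release lever, about mid-window seen from above; lever up, it lies about 7 mm under the window's upper face. The pivot, along the machine's y, is 62 mm behind it; pressed, the pad goes about 22 mm nearly straight down. x points to the pivot, z out of the pad's top.
- release_lever (a joint): Angle of the release lever, rad: 0 up (rollers together), 0.36 at its lower stop (rollers parted). It may start up to 0.06 down. A stiff pivot with no spring: about 4 to 6 N on the pad moves it, and it stays where it is left.
- rear_roller (a joint): Travel of the rear roller, m: it is driven by the lever, 0 with the rollers together, 0.008 with them fully parted.
- stop_top (a point): Top centre of the red mushroom stop button, 38 mm across, on the front part of the motor housing's top; with the button out it lies 26 mm above the housing top. z up.
- stop_button (a joint): How far the stop button is pressed, m: 0 out, 0.007 fully in. It has no return spring: about 5 to 6 N moves it down and it stays in.
- start_top (a point): Top centre of the green start button, 21 mm across, in a steel ring on the motor housing's top 90 mm behind the stop button, 5 mm above the housing top. Not to be pressed.
- start_button (a joint): How far the green start button is pressed, m: 0 out, 0.004 fully in; springs back.
- tumbler: Steel tumbler, 71 mm across and 104 mm high, loose, beside the machine. Origin at the centre of its underside.
- bowl: Small steel bowl, 80 mm across and 34 mm high, loose, beside the machine. Origin at the centre of its underside.
- salt: Salt shaker, 43 mm across and 105 mm high, loose, beside the machine. Origin at the centre of its underside.
Mind the look-alikes: they are no part of the job. Several things look just like the tumbler: the one meant starts farthest from the robot's base.

How it is judged:
By the outcome, as a careful person would: the job done as asked, in the order asked, and still so for the second after the job is handed in, with the robot touching nothing.
It also fails if it takes over 35 s, if anything falls off the work surface, if the arm or the gripper's body presses on something with over 40 N, if the wrist force passes 120 N, or if a joint passes its speed limit or range.

## Robot

A 6-joint arm with a two-finger parallel gripper is mounted at the origin on a cart in front of the work surface, level with it; the furniture and walls round the work are solid. World frame = base frame: x ahead of the robot, y to its left, z up, the work surface at z = 0. Lengths are in m, angles in rad, forces in N, time in s.
With the tool pointing down it reaches from about 0.375 to 0.825 m from the base axis. Payload 5.5 kg.
Tool frame: the origin (TCP) lies at the very end of the fingers, on their centre line; the grasp point (between the pads) lies 19 mm behind it; x points along the fingers, y is the direction in which the jaws open and shut, and the axes are right-handed (so a half turn about x gives the same grasp; the last joint's range is limited). The gripper opens to 85 mm and grips with 20 to 120 N. Pads are 22 mm wide; open, the fingers measure 114 mm over their backs; the gripper's body (76 mm by 85 mm) begins 54 mm behind the grasp point. The pads swing forward as they close: fully open they stand 13 mm farther back than shut.
Start: joints at [1.182, 0.314, -0.047, 1.21, 0, 1.571], TCP at [0.227, 0.555, 0.231] pointing down, gripper open.
Joint ranges: [-2.67, 2.67], [-0.69, 1.73], [-1.03, 1.25], [-2.08, 2.16], [-1.42, 1.45], [-3.14, 3.14]. Speed limits (rad/s): [2.39, 2.39, 3.01, 3.14, 3.14, 3.14].

## Interface

Orientations are given as a unit quaternion [w, x, y, z].
In Python, from rig import status, cams, job_done, finder gives the robot as it stands.
- The arm moves only by the tool arm_command, never from a script. Its argument "moves" is a list that holds one entry, the list of rows, each a list of 4 numbers: the shift along the world's x, y, z in cm, then the turn about the world's z in rad. A call has 1 to 5 rows; each row is the pose to reach, as a shift and turn from the pose measured when the call began; what a row does not reach only later rows make up. A row lasts 1/12 s, in which the tool goes at most 41.7 mm and 7.16 degrees, less where a joint would pass 70% of its speed; a pose out of reach is approached as far as the arm can. A call with a gripper value outside its range is refused whole. "hand" is the finger opening in cm, from 0 to 8.54, set as the call begins (left out, the last holds). The fingers move at their own pace and stop on an object; "force" is the grip in N (left out, the last holds). Time passes only in rows, so rows that repeat a pose let the fingers close. It gives the time, the measured TCP pose, the force and the opening at its end, in the units of the state.
- status.sense(): the state, without advancing time (a new reading comes with each control period).
- cams.capture(name): name is "scene" or "top" or "wrist"; returns (picture, depth): 384x512x3 uint8, red, green, blue; 384x512 float32, m along the optical axis (not along the pixel's ray), 0 where there is no reading.
- cams.calibration(name): a dict with "mtx" (3x3 intrinsics, pixels), "rvec" (rotation vector, rad) and "tvec" (3), from world to camera coordinates, as OpenCV has them. Camera axes: x right, y down, z forward; pixel columns grow to the right and rows downward; lengths in m; the calibration is good to about 2 mm. A picture is of the moment at which its call begins: read the wrist's pose just before it. calibration takes no time and is no camera call; for the wrist camera it gives the pose at the moment of the call.
- job_done(): hands the job in, once; it reports no verdict.
Trained networks look in the newest picture that a camera, given by its name, has taken for a name from the list of things; names that differ only in an ending like _2 or _b are one class to them, and where a whole thing is asked for, a point or a joint stands for the part that bears it (a point fixed in the world has none). Each returns a list of dicts, best first, with "confidence" (0 to 1); they miss things now and then, are a little off and sometimes report something else, mostly with a low value. They report only what shows in the picture. A call takes as long as a camera call. They do not tell look-alikes from the thing itself.
- finder.recognise(thing, camera): "pixel" ([row, column] in pixels, amid what is visible of it).
The state is a dict: "time": time; "joint_pos": joint angles; "joint_velocities": joint speeds; "tau": joint torques, N m; "tool_pos": TCP position; "tcp_rot": TCP orientation; "wrist_force": force on the tool from outside, world axes, zero at the start; "torque": the same for the moment, N m; "gripper_width": finger opening in m.
Only numpy, scipy, OpenCV 4.12 (cv2) and the standard library are available. Lean on these libraries where they do the work, as an engineer would, in place of code of your own. Each camera call takes 0.05 s, during which the arm holds its last target. There are 200 camera calls.

## Working session

There is one attempt and no reset: what is moved stays moved. The work goes in short steps, Python scripts to look and compute and a tool call to move; the robot and the scene stay as the last step left them, time stands still between calls to the robot, and variables do not carry over. Pictures are saved under pics/ and viewed, on a budget of 10 in all, crops included, one or two more only if the job needs it, and the job is handed in when it is done.

Besides the shell and the picture viewer there is one more tool, called after "Request:" as name([rows], argument=value, ...), one row to a line, values as JSON. arm_command: Moves the arm, as the interface text tells. Its arguments: {"type":"object","properties":{"moves":{"type":"array"},"hand":{"type":"number"},"force":{"type":"number"}},"required":["moves"]}

```bash
mkdir -p pics; cat > h.py <<'E'
import numpy as np, cv2
from rig import status, cams, job_done, finder
def cap(n, fn=None):
    im,d=cams.capture(n)
    if fn: cv2.imwrite('pics/'+fn, im[:,:,::-1])
    return im,d
def w(n,px,d,z=None):
    c=cams.calibration(n); R=cv2.Rodrigues(np.array(c['rvec'],float))[0]; t=np.array(c['tvec'],float).ravel()
    px=np.atleast_2d(px).astype(float)
    ray=np.c_[px[:,1],px[:,0],np.ones(len(px))]@np.linalg.inv(c['mtx']).T
    if z is None:
        p=ray*np.atleast_1d(d)[:,None]
        return (p-t)@R
    o=-R.T@t; r=ray@R
    return o+r*((z-o[2])/r[:,2])[:,None]
E
python3 - <<'E'
from h import *
np.set_printoptions(precision=4,suppress=True)
a,d=cap('top','top1.png'); 
for n in ['stop_top','start_top','lever_pad','guard_window','guard','tumbler','bowl','salt']:
    for r in finder.recognise(n,'top')[:4]:
        p=r['pixel'];q=np.round(p).astype(int);print(n,round(r['confidence'],2),p,w('top',p,d[q[0],q[1]]))
b,e=cap('scene','scene1.png')
print(status.sense())
E
```

```text
stop_top 0.49 [164.5, 204.8] [[0.4679 0.1931 0.1939]]
lever_pad 0.59 [144.1, 180.6] [[0.5552 0.284  0.1021]]
guard_window 0.9 [155.0, 266.7] [[0.5076 0.0115 0.1532]]
guard 0.97 [152.3, 269.6] [[0.5159 0.0027 0.1538]]
guard 0.5 [145.8, 243.7] [[0.5335 0.0811 0.1627]]
tumbler 0.86 [256.9, 381.1] [[ 0.2068 -0.3628  0.001 ]]
tumbler 0.59 [181.0, 318.6] [[ 0.4577 -0.1641 -0.0005]]
bowl 0.63 [173.5, 179.0] [[ 0.4819  0.306  -0.0017]]
salt 0.68 [141.9, 181.6] [[0.5625 0.2812 0.1019]]
{'time': 0.5, 'joint_pos': array([ 1.182 ,  0.3135, -0.0471,  1.2102,  0.    ,  1.5708]), 'joint_velocities': array([ 0.0014,  0.0008,  0.0006,  0.0009, -0.0023,  0.0008]), 'tau': array([  0.0005, -53.8961,  33.9755,   0.0034,   0.    ,   0.    ]), 'tool_pos': array([0.2274, 0.5552, 0.2313]), 'tcp_rot': array([ 0.6938,  0.1366,  0.6938, -0.1366]), 'wrist_force': array([-0.0453,  0.0305, -0.0128]), 'torque': array([-0.0398, -0.0183,  0.0447]), 'gripper_width': 0.08520920187916951}
```

```bash
python3 - <<'E'
import cv2
a=cv2.imread('pics/top1.png');b=cv2.imread('pics/scene1.png')
c=cv2.resize(a[100:220,150:350],None,fx=4,fy=4,interpolation=cv2.INTER_CUBIC)
cv2.imwrite('pics/topc.png',c)
E
```

```text
(no output)
```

View pics/topc.png

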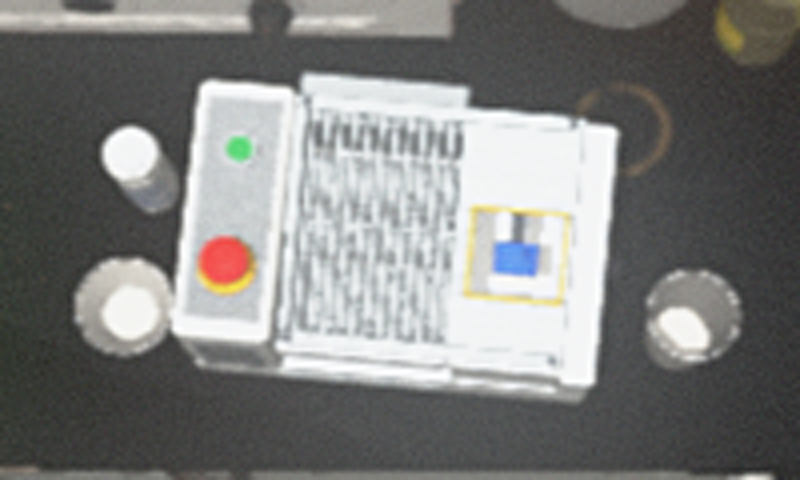

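View pics/scene1.png

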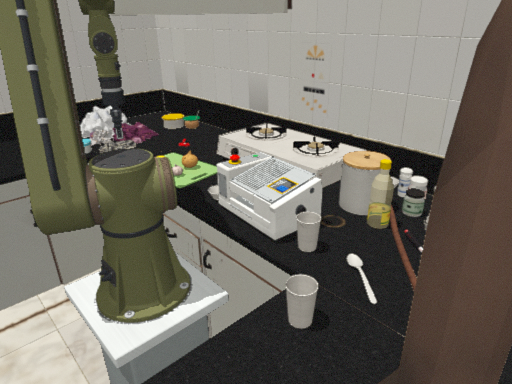

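Top crop: red stop at crop (225,262), green start (238,148), yellow window around (520,255) with the blue pad at (516,258). The machine is yawed slightly clockwise. The scene view shows the way over the machine is clear. Next I measure by colour and depth.

```bash
cat > m.py <<'E'
from h import *
np.set_printoptions(precision=4,suppress=True)
def meas(n,fn=None,roi=None):
    a,d=cap(n,fn); hsv=cv2.cvtColor(a,cv2.COLOR_RGB2HSV); out={}
    if roi is None: roi=(0,384,0,512)
    for k,lo,hi in [('red',(172,150,80),(180,255,255)),('red0',(0,150,80),(6,255,255)),('green',(45,90,60),(80,255,255)),('blue',(100,130,60),(125,255,255)),('yel',(20,100,100),(33,255,255))]:
        m=cv2.inRange(hsv,lo,hi); mm=np.zeros_like(m); r=roi; mm[r[0]:r[1],r[2]:r[3]]=m[r[0]:r[1],r[2]:r[3]]
        nl,lab,st,ce=cv2.connectedComponentsWithStats(mm,connectivity=8)
        for i in np.argsort(-st[1:,4])[:2]+1 if nl>1 else []:
            if st[i,4]<8: continue
            v,u=np.where(lab==i); z=d[v,u]; ok=z>0
            P=w(n,np.c_[v,u][ok],z[ok])
            print(n,k,st[i],'px',ce[i],'med',np.median(P,0),'mean',P.mean(0),'lo',np.percentile(P,3,axis=0),'hi',np.percentile(P,97,axis=0))
    return a,d
E
python3 - <<'E'
from m import *
meas('top',None,(110,200,185,310))
E
```

```text
top red0 [200 160  12  10  92] px [205.6957 164.2935] med [0.4687 0.1894 0.1928] mean [0.4686 0.1904 0.1932] lo [0.4569 0.1758 0.1867] hi [0.4824 0.2058 0.1994]
top green [207 134   6   6  26] px [209.4615 136.6538] med [0.558  0.1839 0.1745] mean [0.5584 0.1839 0.1742] lo [0.5514 0.1763 0.1704] hi [0.5665 0.1912 0.1784]
top blue [274 161  10   7  64] px [278.4062 164.1562] med [ 0.4828 -0.0234  0.1384] mean [ 0.4827 -0.0245  0.1383] lo [ 0.4738 -0.0386  0.133 ] hi [ 0.4925 -0.0111  0.1421]
top yel [200 166  14   8  33] px [207.5455 170.3939] med [0.4533 0.1855 0.1734] mean [0.4548 0.1873 0.1732] lo [0.4474 0.1714 0.1649] hi [0.4656 0.2069 0.1793]
```

Request:
arm_command([
  [[0,0,3,0.05],[3,-3,5,0.1],[5,-6,6,0.2],[7,-10,6,0.29],[9,-13,6,0.29]],
], hand=0)

```text
time: 0.97
tool_pos: [0.3181, 0.4242, 0.2924]
tcp_rot: [0.707, 0.034, 0.706, -0.033]
wrist_force: [1.1, 0.3, 0.1]
gripper_width: 0.0256
```

Request:
arm_command([
  [[2,-3,0,0],[4,-6,0,0],[6,-9,0,0],[8,-12,0,0],[9,-14,0,0]],
])

```text
time: 1.38
tool_pos: [0.4097, 0.2816, 0.2927]
tcp_rot: [0.707, 0.034, 0.705, -0.033]
wrist_force: [0.9, -0.2, 0.4]
gripper_width: 0.0001
```

```bash
python3 - <<'E'
from m import *
s=status.sense();print(s['time'],s['tool_pos'],s['tcp_rot'],s['gripper_width'])
meas('wrist','w1.png')
E
```

```text
1.3833 [0.4097 0.2816 0.2927] [ 0.7071  0.0342  0.7054 -0.0335] 6.912164943080699e-05
wrist red0 [141 249  38  33 857] px [157.9778 263.839 ] med [0.465  0.1888 0.1963] mean [0.4651 0.1885 0.1955] lo [0.4532 0.1643 0.1725] hi [0.4831 0.2043 0.1985]
wrist green [  384   111   128   180 14722] px [443.0541 198.4277] med [0.4865 0.545  0.0102] mean [0.4992 0.5484 0.0098] lo [0.3917 0.4749 0.0011] hi [0.6321 0.6359 0.0119]
wrist yel [143 238  45  32 509] px [169.556  248.4754] med [0.4567 0.1986 0.1766] mean [0.4589 0.1955 0.1791] lo [0.4495 0.1714 0.173 ] hi [0.4768 0.2091 0.1918]
wrist yel [  0 245   9  66 323] px [  3.9071 279.6594] med [ 0.5174 -0.0705  0.0771] mean [ 0.5156 -0.0459  0.1001] lo [ 0.4569 -0.0759  0.0636] hi [0.5607 0.0102 0.1596]
```

View pics/w1.png

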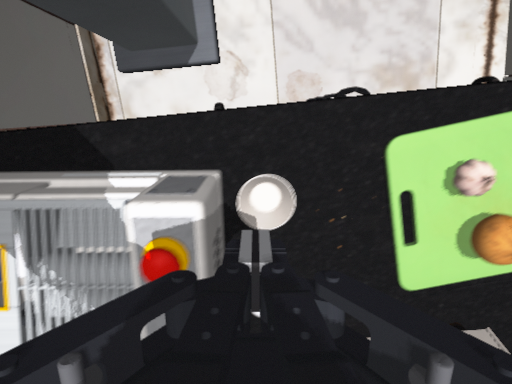

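The wrist view shows the bowl at (col 266, row 200) and the stop button at (158,264). The finder and colour agree on the stop at about (0.467, 0.188, 0.197). I'll move over it.

Request:
arm_command([
  [[2,-3,0,0],[4,-6,0,0],[5.7,-9.3,-2,0],[5.7,-9.3,-5,0],[5.7,-9.3,-7,0]],
])

```text
time: 1.85
tool_pos: [0.4681, 0.1844, 0.2212]
tcp_rot: [0.707, 0.036, 0.705, -0.036]
wrist_force: [-0.5, -0.6, -0.1]
gripper_width: -0.0002
```

```bash
python3 - <<'E'
from m import *
s=status.sense();print(s['time'],s['tool_pos'],s['wrist_force'])
meas('wrist','w2.png')
meas('top',None,(110,200,185,310))
E
```

```text
1.85 [0.4681 0.1844 0.2212] [-0.5352 -0.5734 -0.0864]
wrist red [271 239   8   1   8] px [274.5 239. ] med [0.459  0.1952 0.226 ] mean [0.4591 0.1952 0.2258] lo [0.4588 0.1936 0.2251] hi [0.4594 0.1968 0.2263]
wrist red0 [ 240  195   58   49 1914] px [269.9566 217.0031] med [0.4593 0.1952 0.1921] mean [0.4597 0.1945 0.1924] lo [0.449  0.1784 0.1872] hi [0.4728 0.2084 0.1948]
wrist green [ 499   79   13  193 2222] px [505.5567 174.0536] med [0.5    0.4823 0.0051] mean [0.5046 0.483  0.0038] lo [ 0.4041  0.4707 -0.0036] hi [0.6197 0.4983 0.0076]
wrist green [255 320   7  14  72] px [258.0972 327.5   ] med [0.5508 0.1788 0.1725] mean [0.5423 0.1793 0.1838] lo [0.4555 0.1761 0.1708] hi [0.5554 0.1873 0.2934]
wrist blue [  0 226  28  31 776] px [ 12.2822 241.1985] med [ 0.4796 -0.012   0.1376] mean [ 0.4795 -0.0128  0.1369] lo [ 0.4681 -0.0226  0.1317] hi [ 0.4912 -0.0061  0.1396]
wrist yel [235 182  66  45 853] px [266.3118 196.129 ] med [0.4507 0.1939 0.1724] mean [0.4525 0.1936 0.1723] lo [0.4442 0.1728 0.1694] hi [0.4668 0.2138 0.1736]
wrist yel [  0 202  42  90 622] px [ 26.6254 248.0032] med [0.4856 0.011  0.1459] mean [0.4842 0.0032 0.1445] lo [ 0.4471 -0.0708  0.1026] hi [0.5376 0.0164 0.1548]
top blue [275 161   9   7  53] px [278.4151 164.1321] med [ 0.4828 -0.0234  0.1388] mean [ 0.4827 -0.0245  0.1386] lo [ 0.4737 -0.0368  0.134 ] hi [ 0.4922 -0.014   0.1427]
```

View pics/w2.png

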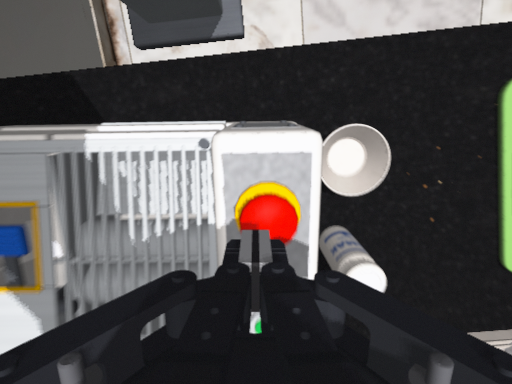

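The fingertips are about 9 mm to the right of the button centre (red at cols 240–298, tips at 257). I'll shift and press in steps.

Request:
arm_command([
  [[-0.1,0.8,0,0],[-0.1,0.8,-1,0],[-0.1,0.8,-1.8,0],[-0.1,0.8,-2.2,0],[-0.1,0.8,-2.4,0]],
])

```text
time: 2.37
tool_pos: [0.4642, 0.1935, 0.1955]
tcp_rot: [0.705, 0.034, 0.707, -0.036]
wrist_force: [-1.5, 1.0, 4.6]
gripper_width: -0.0002
```

Request:
arm_command([
  [[0,0,-0.2,0],[0,0,-0.4,0],[0,0,-0.5,0],[0,0,-0.6,0],[0,0,-0.6,0]],
])

```text
time: 2.78
tool_pos: [0.4642, 0.1936, 0.1895]
tcp_rot: [0.706, 0.034, 0.707, -0.036]
wrist_force: [-2.6, -0.7, 3.5]
gripper_width: 0.0001
```

Request:
arm_command([
  [[0,0,-0.1,0],[0,0,-0.2,0],[0,0,-0.3,0]],
])

```text
time: 3.03
tool_pos: [0.4644, 0.1937, 0.1889]
tcp_rot: [0.706, 0.034, 0.706, -0.035]
wrist_force: [-10.9, -4.5, 31.1]
gripper_width: 0.0
```

Hard stop reached (31 N at 7 mm travel). I lift off and move to a viewpoint beside the window.

Request:
arm_command([
  [[0,0,3,0],[0,0,6,0],[2,-3,6.5,0],[4,-7,6.5,0],[6,-11,6.5,0]],
])

```text
time: 3.45
tool_pos: [0.5231, 0.0887, 0.2548]
tcp_rot: [0.707, 0.033, 0.706, -0.034]
wrist_force: [0.3, 1.5, -0.7]
gripper_width: -0.0002
```

Request:
arm_command([
  [[0,-1,0,0],[0,-2,0,0],[0,-2,0,0]],
])

```text
time: 3.7
tool_pos: [0.5228, 0.0673, 0.2544]
tcp_rot: [0.707, 0.034, 0.706, -0.035]
wrist_force: [0.0, 0.3, -0.0]
gripper_width: 0.0
```

```bash
python3 - <<'E'
from m import *
s=status.sense();print(s['time'],s['tool_pos'],s['wrist_force'])
meas('wrist','w3.png')
for n in ['stop_top','guard_window','lever_pad']:
    print(n,finder.recognise(n,'wrist')[:2])
meas('top','top2.png',(110,200,185,310))
E
```

```text
3.7 [0.5228 0.0673 0.2544] [ 0.0437  0.3436 -0.0321]
wrist red [  0 319   9  10  61] px [  3.3607 323.459 ] med [ 0.7237 -0.328   0.0142] mean [ 0.7246 -0.3286  0.0132] lo [ 0.7191 -0.3456  0.0007] hi [ 0.7394 -0.3238  0.0165]
wrist red0 [ 403   86   56   54 2368] px [430.2099 112.1465] med [0.4681 0.1915 0.1891] mean [0.4683 0.1919 0.1888] lo [0.4535 0.1777 0.1843] hi [0.4837 0.2084 0.1915]
wrist green [396 219  26  24 491] px [408.668  230.8147] med [0.5579 0.1869 0.1769] mean [0.558  0.1867 0.1769] lo [0.5495 0.1781 0.1758] hi [0.5666 0.1954 0.1781]
wrist blue [ 124  140   42   31 1160] px [144.7    154.7414] med [ 0.4826 -0.021   0.1416] mean [ 0.4827 -0.021   0.1415] lo [ 0.4712 -0.0369  0.1394] hi [ 0.4946 -0.0057  0.1433]
wrist yel [  92  113   95   89 1615] px [138.1517 155.8012] med [ 0.4809 -0.0237  0.1513] mean [ 0.4821 -0.0229  0.1511] lo [ 0.4473 -0.0603  0.1434] hi [0.5188 0.0162 0.1595]
wrist yel [392  80  55  65 828] px [408.6159 110.7307] med [0.4651 0.181  0.1764] mean [0.4667 0.1837 0.1763] lo [0.4478 0.1733 0.1747] hi [0.4895 0.2028 0.1777]
stop_top [{'pixel': [109.8, 427.6], 'confidence': 0.96}]
guard_window [{'pixel': [164.5, 192.6], 'confidence': 0.76}]
lever_pad [{'pixel': [157.8, 142.9], 'confidence': 0.85}, {'pixel': [112.9, 428.9], 'confidence': 0.74}]
top red0 [201 160  11  11  94] px [205.8723 165.1489] med [0.4675 0.1905 0.1861] mean [0.4664 0.1902 0.1923] lo [0.4539 0.1778 0.1811] hi [0.4822 0.205  0.1909]
top green [207 134   7   6  30] px [209.7333 136.7667] med [0.5569 0.1828 0.1738] mean [0.5465 0.1786 0.2127] lo [0.3848 0.1045 0.1706] hi [0.5669 0.1917 0.7571]
top yel [200 169  12   5  17] px [205.2941 171.4706] med [0.4503 0.1948 0.1723] mean [0.4363 0.1853 0.2433] lo [0.3224 0.1049 0.169 ] hi [0.457  0.2083 0.7759]
top yel [212 162   3   6  11] px [213.1818 164.7273] med [0.3387 0.103  0.7615] mean [0.3971 0.1336 0.4975] lo [0.3304 0.1    0.1713] hi [0.4797 0.1746 0.7721]
```

View pics/w3.png

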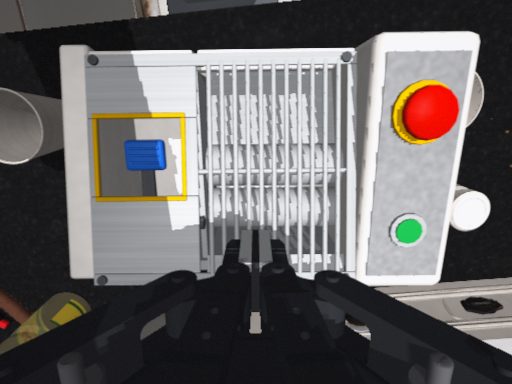

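The red button sits about 7 mm lower. The window is at cols 92–187, rows 113–202, and the pad is at (145,155). In world coordinates the window centre is (0.482, -0.0225, 0.151) and the pad top (0.483, -0.021, 0.1415). I'll go above the window and a few mm forward of the pad centre, because the pad tilts as it is pressed.

Request:
arm_command([
  [[-2,-3.5,0,0],[-4,-7,0,0],[-4.4,-8.9,-1,0],[-4.4,-8.9,-4,0],[-4.4,-8.9,-7,0]],
])

```text
time: 4.37
tool_pos: [0.4797, -0.0192, 0.1856]
tcp_rot: [0.709, 0.033, 0.704, -0.034]
wrist_force: [0.5, 0.6, -0.3]
gripper_width: 0.0001
```

Request:
arm_command([
  [[0,0,0,0],[0,0,0,0]],
])

```text
time: 4.53
tool_pos: [0.4784, -0.0185, 0.185]
tcp_rot: [0.708, 0.033, 0.705, -0.033]
wrist_force: [-0.3, -0.7, 1.2]
gripper_width: 0.0001
```

```bash
python3 - <<'E'
from m import *
s=status.sense();print(s['time'],s['tool_pos'],s['wrist_force'])
meas('wrist','w4.png')
E
```

```text
4.5333 [ 0.4784 -0.0185  0.185 ] [-0.2802 -0.661   1.2081]
wrist blue [ 222  205   50   37 1445] px [244.8491 219.7716] med [ 0.4804 -0.0257  0.143 ] mean [ 0.4808 -0.0246  0.1441] lo [ 0.4713 -0.0392  0.1408] hi [ 0.493  -0.0082  0.1454]
wrist yel [ 185  174  122  104 1975] px [249.1823 208.7018] med [ 0.4699 -0.0151  0.1487] mean [ 0.4727 -0.0208  0.1459] lo [ 0.4491 -0.0619  0.0478] hi [0.5119 0.0151 0.1584]
```

View pics/w4.png

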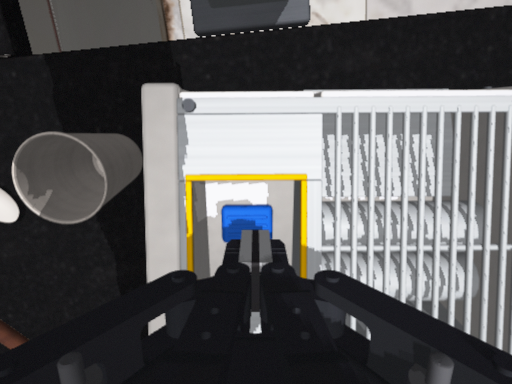

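Window centre column is about 246 and the tool axis about 257, so I shift 5 mm to the right and descend through the window.

Request:
arm_command([
  [[0.1,-0.5,0,0],[0.1,-0.5,0,0],[0.1,-0.5,-1,0],[0.1,-0.5,-2.2,0],[0.1,-0.5,-3.4,0]],
])

```text
time: 5.0
tool_pos: [0.4816, -0.0235, 0.1525]
tcp_rot: [0.709, 0.033, 0.703, -0.033]
wrist_force: [0.3, 0.5, -0.7]
gripper_width: 0.0001
```

Request:
arm_command([
  [[0,0,-0.6,0],[0,0,-1.1,0],[0,0,-1.6,0],[0,0,-2,0],[0,0,-2,0]],
])

```text
time: 5.42
tool_pos: [0.4817, -0.0234, 0.1322]
tcp_rot: [0.709, 0.033, 0.703, -0.033]
wrist_force: [-0.2, -0.3, 0.3]
gripper_width: -0.0002
```

Request:
arm_command([
  [[0,0,-0.3,0],[0,0,-0.6,0],[0,0,-0.8,0]],
])

```text
time: 5.67
tool_pos: [0.4829, -0.0235, 0.1246]
tcp_rot: [0.71, 0.033, 0.703, -0.033]
wrist_force: [1.5, 0.4, 4.0]
gripper_width: -0.0004
```

```bash
python3 - <<'E'
from m import *
s=status.sense();print(s['time'],s['tool_pos'],s['wrist_force'])
meas('wrist','w5.png')
E
```

```text
5.6667 [ 0.4829 -0.0235  0.1246] [1.5461 0.4035 4.0452]
wrist blue [222 224  63  40 810] px [249.8988 232.4852] med [ 0.4756 -0.0277  0.121 ] mean [ 0.4763 -0.0249  0.1218] lo [ 0.4719 -0.04    0.1181] hi [ 0.4848 -0.0078  0.1327]
wrist yel [ 164  191  177   83 2867] px [252.7764 214.098 ] med [ 0.4526 -0.0201  0.145 ] mean [ 0.4578 -0.0215  0.1459] lo [ 0.4465 -0.0596  0.1432] hi [0.4807 0.015  0.1506]
```

View pics/w5.png

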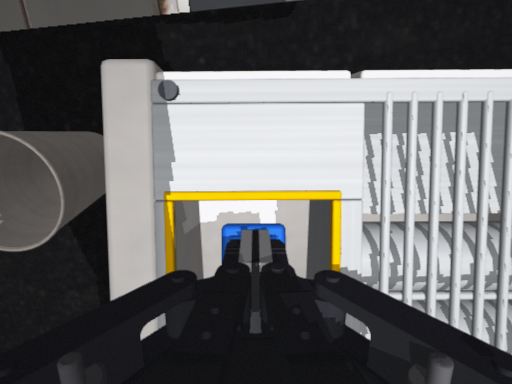

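Tips are centred in the window (cols 164–341) and the pad is going down. I continue to the stop.

Request:
arm_command([
  [[-0.2,0,-0.2,0],[-0.2,0,-0.4,0],[-0.2,0,-0.5,0]],
])

```text
time: 5.97
tool_pos: [0.4821, -0.0236, 0.1212]
tcp_rot: [0.711, 0.033, 0.702, -0.033]
wrist_force: [-5.6, 0.2, 26.5]
gripper_width: 0.0001
```

Request:
arm_command([
  [[0,0,-0.2,0],[0,0,-0.3,0]],
])

```text
time: 6.13
tool_pos: [0.4823, -0.0236, 0.1208]
tcp_rot: [0.712, 0.033, 0.701, -0.033]
wrist_force: [-12.2, 1.0, 38.7]
gripper_width: 0.0002
```

Hard stop (39 N, position no longer changing). I retract straight up and move aside to look.

Request:
arm_command([
  [[0,0,1,0],[0,0,3.5,0],[0,0,7,0],[0,0,11,0],[0,0,13,0]],
])

```text
time: 6.55
tool_pos: [0.4829, -0.0236, 0.2543]
tcp_rot: [0.713, 0.033, 0.7, -0.033]
wrist_force: [0.5, 0.0, 1.0]
gripper_width: 0.0001
```

Request:
arm_command([
  [[1,3,0,0],[3,6,0,0],[4,9,0,0],[4,9,0,0]],
])

```text
time: 6.88
tool_pos: [0.524, 0.0704, 0.2535]
tcp_rot: [0.713, 0.032, 0.7, -0.031]
wrist_force: [-0.7, 0.6, -0.1]
gripper_width: 0.0002
```

```bash
python3 - <<'E'
from m import *
s=status.sense();print(s['time'],s['tool_pos'],s['wrist_force'])
meas('wrist','w6.png')
E
```

```text
6.8833 [0.524  0.0704 0.2535] [-0.6514  0.6279 -0.0548]
wrist red [  0 315   3   8  16] px [  0.8125 318.0625] med [ 0.7228 -0.33    0.0133] mean [ 0.7231 -0.33    0.0135] lo [ 0.7196 -0.3323  0.0107] hi [ 0.7274 -0.3279  0.0171]
wrist red0 [ 399   84   55   54 2343] px [425.8242 110.1093] med [0.4668 0.1872 0.1885] mean [0.467  0.1876 0.1881] lo [0.4524 0.1739 0.1827] hi [0.4823 0.2032 0.1909]
wrist green [390 217  26  25 483] px [402.7143 229.0248] med [0.5567 0.1821 0.1761] mean [0.5567 0.1822 0.1761] lo [0.5482 0.1738 0.1748] hi [0.5654 0.1908 0.1772]
wrist blue [128 138  38  28 999] px [146.3053 151.0831] med [ 0.4845 -0.026   0.1223] mean [ 0.4845 -0.0268  0.1203] lo [ 0.4734 -0.0479  0.1052] hi [ 0.4957 -0.0105  0.1259]
wrist yel [  85  108   96   90 1661] px [130.9548 148.5966] med [ 0.4753 -0.0292  0.1486] mean [ 0.4791 -0.0294  0.1441] lo [ 0.4454 -0.0651  0.045 ] hi [0.5179 0.0119 0.1592]
wrist yel [387  78  57  65 822] px [403.8844 108.6691] med [0.464  0.1764 0.1757] mean [0.4655 0.1791 0.1754] lo [0.4467 0.1694 0.1719] hi [0.4882 0.1979 0.1771]
```

View pics/w6.png

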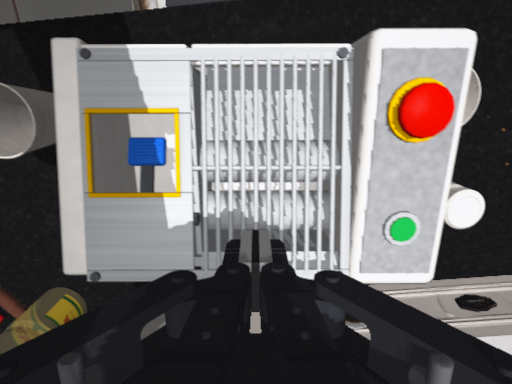

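The pad is about 19–20 mm lower and a gap between the rollers is now visible (row 185). The red button is still down. I move the arm away, then compare the top view with the first one and check the pad's tilt.

Request:
arm_command([
  [[-3,4,2,0],[-6,8,4,0],[-9,12,4,0],[-12,16,4,0],[-14,20,4,0]],
])

```text
time: 7.35
tool_pos: [0.4037, 0.2308, 0.2923]
tcp_rot: [0.712, 0.032, 0.701, -0.033]
wrist_force: [0.9, 1.1, 0.2]
gripper_width: -0.0
```

Request:
arm_command([
  [[-3,4,0,0],[-6,8,0,0],[-9,12,0,0],[-12,16,0,0],[-12,18,0,0]],
])

```text
time: 7.77
tool_pos: [0.2853, 0.401, 0.2921]
tcp_rot: [0.712, 0.031, 0.701, -0.034]
wrist_force: [1.1, 1.0, -0.0]
gripper_width: -0.0
```

```bash
python3 - <<'E'
from m import *
a=cv2.imread('pics/top1.png',0)
n=5
ims=[];ds=[]
for i in range(n):
    im,d=cap('top','top3.png' if i==0 else None); ims.append(im);ds.append(d)
b=cv2.cvtColor(ims[0],cv2.COLOR_RGB2GRAY)
for nm,(r0,r1,c0,c1) in dict(machine=(115,200,190,310),salt=(130,155,174,188),bowl=(163,190,167,194),tumbler=(165,195,308,340),housing=(118,195,192,224),bench=(215,300,150,230)).items():
    print(nm,cv2.phaseCorrelate(np.float32(a[r0:r1,c0:c1]),np.float32(b[r0:r1,c0:c1]),cv2.createHanningWindow((c1-c0,r1-r0),cv2.CV_32F)))
d=np.median(ds,0); hsv=cv2.cvtColor(ims[0],cv2.COLOR_RGB2HSV)
m=cv2.inRange(hsv,(100,130,60),(125,255,255));m[:155]=0;m[175:]=0;m[:,:270]=0;m[:,290:]=0
m=cv2.erode(m,np.ones((2,2)))
v,u=np.where(m>0);P=w('top',np.c_[v,u],d[v,u])
A=np.c_[P[:,:2]-P[:,:2].mean(0),np.ones(len(P))]
k=np.linalg.lstsq(A,P[:,2],rcond=None)[0];print('pad',len(P),P.mean(0),'slope x',k)
meas('top',None,(110,200,185,310)); print(status.sense()['tool_pos'])
E
```

```text
machine ((0.05431434504122734, 0.04516715578816388), 0.9002398847650599)
salt ((0.09844077168652543, 0.4028841847318745), 1.0130590489705404)
bowl ((0.3853725861467936, 0.003175403111914221), 0.776793348118765)
tumbler ((0.044784716010045855, -0.0838139496917698), 0.9415910984079043)
housing ((-0.09323528589657215, 0.4928560357693357), 0.8995076552033424)
bench ((0.01720537135074096, -0.06779371816954693), 0.5425034583939446)
pad 42 [ 0.4839 -0.0266  0.1189] slope x [ 0.3822 -0.0785  0.1189]
top red0 [201 160  11  11  93] px [205.828  164.9785] med [0.4685 0.1908 0.1856] mean [0.4684 0.1912 0.1857] lo [0.4535 0.1763 0.1802] hi [0.4827 0.2055 0.1902]
top green [207 134   6   6  28] px [209.5    136.7857] med [0.5576 0.1838 0.1739] mean [0.558  0.1838 0.1739] lo [0.5509 0.1764 0.1691] hi [0.5674 0.1915 0.1794]
top blue [274 161  10   8  62] px [278.3387 164.5806] med [ 0.4865 -0.0254  0.1184] mean [ 0.4859 -0.025   0.1188] lo [ 0.4762 -0.0371  0.1125] hi [ 0.4946 -0.0116  0.1256]
top yel [200 167  14   7  22] px [207.5    170.6364] med [0.4537 0.1845 0.1732] mean [0.4541 0.1874 0.1729] lo [0.4485 0.1728 0.1688] hi [0.463  0.2081 0.1776]
[0.288  0.4002 0.2919]
```

```bash
python3 -c "
from h import *
job_done()"
```

```text
the job is handed in; nothing more can be done
```

The sheeter is cleared and the job is handed in. I pressed the red stop button to its hard stop first. Then I reached straight down through the guard window with the fingers shut, pressed the blue lever to its lower stop, and backed straight out. It took about 8 s of the 35 s allowed.

**Stop button:** it reached its hard stop at about 31 N. The later top view shows it about 7 mm lower and staying in.

**Release lever:** it reached its stop at about 39 N. The pad sits about 20 mm lower with a slope of 0.38, which is about 0.365 rad against the 0.36 rad stop. A gap between the rollers is visible.

**Other objects:** the machine and tumbler shifted less than 0.1 pixel between the first and last top views. The salt shaker and bowl crops gave about 0.4 pixel, and one of the machine's housing alone gave 0.5 pixel. I took these as picture noise or the pressed button, since the green button stayed within 0.15 pixel.

**Guard and start button:** I saw no sideways force near the window that would suggest the guard was touched. The fingers stayed well away from the green start button.

**One disagreement:** the last wrist view placed everything about 4–5 mm farther to the right than before. The nearby objects shifted along with the machine, and the top view did not show it, so I put it down to wrist-camera calibration.

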